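# Slide the blue chassis plate over the edge of the assembly board

## Robot

A 6-joint arm with a two-finger parallel gripper is mounted at the origin on the work surface. World frame = base frame: x ahead of the robot, y to its left, z up, the work surface at z = 0. Lengths are in m, angles in rad, forces in N, time in s.
With the tool pointing down it reaches from about 0.35 to 0.875 m from the base axis. Payload 4.2 kg.
Tool frame: the origin (TCP) lies at the very end of the fingers, on their centre line; the grasp point (between the pads) lies 19 mm behind it; z points along the fingers, y is the line along which they close (so a half turn about z gives the same grasp; the last joint's range is limited). The gripper opens to 85 mm and grips with 20 to 120 N. Pads are 22 mm wide; open, the fingers measure 114 mm over their backs; the gripper's body (76 mm by 85 mm) begins 54 mm behind the grasp point. The pads swing forward as they close: fully open they stand 13 mm farther back than shut.
Start: joints at [1.459, 0.385, 0.008, 0, -1.194, -0.259], TCP at [0.226, 0.583, 0.231] pointing down, gripper open.
Joint ranges: [-3.14, 3.14], [-1.21, 2.06], [-1.07, 1.41], [-3.16, 2.05], [-2.99, -0.16], [-3.1, 3.1]. Speed limits (rad/s): [2.79, 2.79, 3.14, 3.14, 3.14, 3.14].

## Interface

Orientations are given as a unit quaternion [w, x, y, z].
In Python, from plant import arm gives the robot as it stands.
- The arm moves only by the tool step_arm, never from a script. Its argument "rows" is text: rows parted by semicolons, each of 7 numbers parted by spaces: the turn, a rotation vector about the tool's x, y, z in degrees, then the shift along the tool's x, y, z in mm, then the opening, from 0 (shut) to 1 (fully open). A call has 1 to 20 rows; each row shifts and turns the commanded pose from where the row before left it, along the tool's axes as they then stand; what a row does not reach is not made up. A row lasts 1/12 s, in which the tool goes at most 41.7 mm and 7.16 degrees, less where a joint would pass 70% of its speed; a pose out of reach is approached as far as the arm can. A call with a gripper value outside its range is refused whole. The fingers move at their own pace and stop on an object; the grip force is fixed at half the most. Time passes only in rows, so rows that do not move let the fingers close. It gives the time, the measured TCP pose, the force, the opening and the grip force at its end, in the units of the state.
- arm.get_obs(): the state, without advancing time (a new reading comes with each control period).
- arm.read_camera(name): name is "side" or "top" or "wrist"; returns a dict with "image" (400x640x3 uint8, red, green, blue), "fx", "fy", "cx", "cy" (pixels), "rvec" (rotation vector, rad) and "tvec" (3), from world to camera coordinates, as OpenCV has them. Camera axes: x right, y down, z forward; pixel columns grow to the right and rows downward; lengths in m; the calibration is good to about 2 mm. A picture is of the moment at which its call begins. There is no depth.
- arm.close_job(): hands the job in; it is judged then, once.
The state is a dict: "time_s": time; "joints": joint angles; "qd": joint speeds; "tau": joint torques, N m; "tcp_pos": TCP position; "tcp_rot": TCP orientation; "force": force on the tool from outside, world axes, zero at the start; "torque": the same for the moment, N m; "grip_width": finger opening in m; "grasp_force": force on a finger pad.
Only numpy, scipy, OpenCV 4.12 (cv2) and the standard library are available. Lean on these libraries where they do the work, as an engineer would, in place of code of your own. Each camera call takes 0.05 s, during which the arm holds its last target. There are 200 camera calls.

## Task

On the white assembly board lie two thin chassis plates for model cars. Slide the blue one flat along the board, without lifting it, until about a third of its length sticks out over the yellow-marked edge, pointing roughly straight out, so that someone can pick it up there; it must stay lying flat on the board. Leave the red plate and the loose wheel where they are.

Things in the scene. Friction and masses are not known exactly. Their poses are not given: they have to be found in the camera images.
- blue_plate: The plate to slide: blue anodised aluminium, 45 x 120 x 3 mm (x, y, z), its middle 50 mm waisted to 34 mm wide, with small dark screw holes, about 45 g, lying flat and loose on the board. Origin: centre of its underside; z up, y along its length. At the start its -y end points towards the yellow-marked edge, within 15 degrees. It slides easily on the smooth board (friction about 0.25); fingertips pressed on it from above with a few newtons drag it along.
- red_plate: The same plate in red (45 x 120 x 3 mm, waisted, origin at the centre of its underside, y along its length), lying on the board beside the blue one, their middle lines about 100 to 140 mm apart; which of the two is nearer the robot varies. To be left alone.
- wheel: A model car wheel with black tyre and white rim lying flat on the board, near the side opposite the yellow edge: 64 mm diameter, 26 mm high. Origin: centre of its underside. To be left alone.
- edge (a point): Middle of the yellow-marked edge of the board, at the board's top surface. The board is fixed to the bench, a white slab 280 mm (x) by 400 mm (y), its top 36 mm above the bench; the last 18 mm along the marked edge are yellow, flush with the top. Axes: x along the edge, y inwards over the board (so -y points out over the edge), z up. Below and beyond the edge is free space over the bench.
Not all that is in view belongs to the job. Of the things that look like the blue_plate, the largest one is meant.

How it is judged:
By the outcome, as a careful person would: the job done as asked, in the order asked, and still so for the second after the job is handed in, with the robot touching nothing.
It also fails if it takes over 32 s, if anything falls off the work surface, if the arm or the gripper's body presses on something with over 40 N, if the wrist force passes 120 N, or if a joint passes its speed limit or range.

## Working session

There is one attempt and no reset: what is moved stays moved. The work goes in short steps, Python scripts to look and compute and a tool call to move; the robot and the scene stay as the last step left them, time stands still between calls to the robot, and variables do not carry over. Pictures are saved under pics/ and viewed, at most 10 in all, crops included, and the job is handed in when it is done.

Besides the shell and the picture viewer there is one more tool, called after ">>>" by a JSON object that holds its "method" and its "body", one argument or row to a line. step_arm: Moves the arm, as the interface text tells. Its arguments: {"type":"object","properties":{"rows":{"type":"string"}},"required":["rows"]}

```bash
mkdir -p pics; python3 - <<'E'
from plant import arm
import cv2,numpy as np
o=arm.get_obs();print(o['tcp_pos'],o['tcp_rot'],o['time_s'],o['grip_width'])
a=arm.read_camera('top');b=arm.read_camera('side')
for n,c in(('top',a),('side',b)):
    cv2.imwrite(f'pics/{n}0.png',c['image'][:,:,::-1]);print(n,c['fx'],c['cx'],c['cy'],c['rvec'],c['tvec'])
E
```

```text
[0.22623862 0.58198766 0.23021348] [ 1.08866641e-03  9.82845331e-01 -1.84428427e-01 -1.59663481e-04] 0.0 0.08532251389287637
top 408.6845840820391 319.68878328171223 194.4191129494019 [ 2.09558134 -2.14423424  0.17914227] [0.0874081  0.64899605 0.67013883]
side 429.87868739829275 316.9327081058227 198.54330772213456 [ 2.21253935 -0.72268631  0.31983406] [-0.46819123  0.32273181  0.58823168]
```

View pics/top0.png

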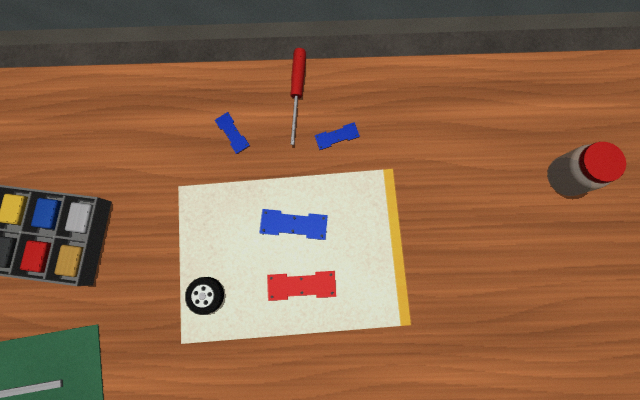

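View pics/side0.png

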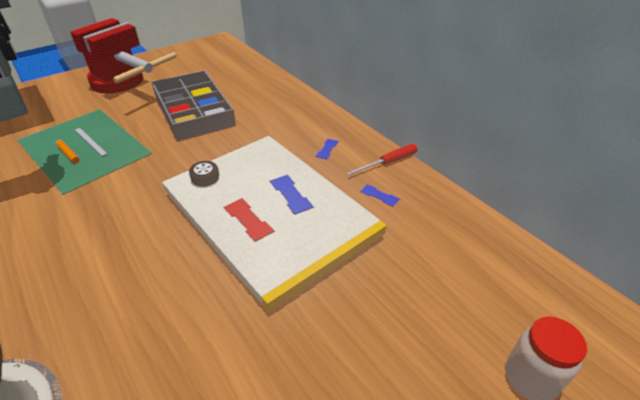

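The top view shows three things that could be the blue plate: (294,225) on the board, which is the largest, and two small ones on the bench at (232,133) and (337,136). There is also a blue block in the tray at (45,213). I choose (294,225). The yellow edge runs from (389,170) to (405,325), the red plate is at (302,286) and the wheel at (204,296).

```bash
cat > h.py <<'E'
import cv2,numpy as np
from plant import arm
def ray(c,px,z):
    K=np.array([[c['fx'],0,c['cx']],[0,c['fy'],c['cy']],[0,0,1]]);R=cv2.Rodrigues(np.array(c['rvec']))[0]
    t=np.array(c['tvec']).ravel();o=-R.T@t
    d=(R.T@np.linalg.inv(K)@np.c_[np.array(px,float).reshape(-1,2),np.ones(len(np.array(px).reshape(-1,2)))].T).T
    return o+d*((z-o[2])/d[:,2])[:,None]
def big(c,lo,hi,z,mn=150):
    h=cv2.cvtColor(c['image'],cv2.COLOR_RGB2HSV);m=cv2.inRange(h,lo,hi)
    m=cv2.morphologyEx(m,cv2.MORPH_CLOSE,np.ones((3,3)))
    out=[]
    for k in cv2.findContours(m,0,2)[0]:
        if cv2.contourArea(k)<mn: continue
        w=ray(c,k.reshape(-1,2),z)[:,:2]
        r=cv2.minAreaRect((w*1000).astype(np.float32))
        p=cv2.boxPoints(r);e=max(p[1]-p[0],p[2]-p[1],key=np.linalg.norm)
        out.append((cv2.minEnclosingCircle(k)[0],np.round(r[0],1),np.round(r[1],1),round(np.degrees(np.arctan2(e[1],e[0])),1)))
    return out
BLUE=((105,120,80),(130,255,255));RED=((0,150,120),(8,255,255));YEL=((18,120,120),(32,255,255))
E
python3 - <<'E'
from h import *
for n in('top','side'):
    c=arm.read_camera(n)
    print(n)
    for nm,(lo,hi),z in(('blue',BLUE,.039),('red',RED,.039),('yel',YEL,.036)):
        for r in big(c,lo,hi,z): print(nm,r)
    if n=='top': cv2.imwrite('pics/crop.png',cv2.resize(c['image'][150:350,170:430,::-1],None,fx=3,fy=3,interpolation=2)[:600])
E
```

```text
top
blue ((293.26654052734375, 224.5348358154297), array([601.5, 121.8]), array([119.3,  44.6]), np.float32(83.0))
blue ((43.5, 212.5), array([632.9, 581.6]), array([38.8, 53.1]), np.float32(-8.2))
blue ((336.5, 135.5), array([766.7,  38.2]), array([29.2, 79.7]), np.float32(-72.3))
blue ((231.5, 132.5), array([778.6, 237.5]), array([79.9, 29.6]), np.float32(32.6))
red ((301.1534118652344, 284.3894348144531), array([492.4, 108.7]), array([ 44.1, 119.3]), np.float32(-87.9))
red ((33.0, 256.0), array([554.6, 593.5]), array([36.9, 52.4]), np.float32(-8.2))
red ((604.6185302734375, 161.3092803955078), array([ 704.8, -455. ]), array([74.5, 76. ]), np.float32(-49.0))
red ((295.5, 70.5), array([901.5, 111.8]), array([21.8, 95.5]), np.float32(-5.6))
yel ((67.0, 260.0), array([545.2, 532. ]), array([37.2, 52.6]), np.float32(-8.8))
yel ((11.5, 208.5), array([642.9, 648.4]), array([40.7, 53.2]), np.float32(-7.9))
yel ((394.0, 247.0), array([561., -63.]), array([280.5,  18.2]), np.float32(3.5))
side
blue ((379.5, 195.0), array([748.1,   9.3]), array([27.6, 75.3]), np.float32(-72.7))
blue ((291.0, 193.5), array([601.6, 122.9]), array([114.7,  39.8]), np.float32(83.1))
blue ((326.5, 148.5), array([760.2, 207.1]), array([76. , 26.1]), np.float32(32.1))
blue ((40.5, 64.5), array([ 305.2, 1125.9]), array([239.1, 139.2]), np.float32(88.8))
red ((559.0, 339.5), array([ 744.3, -394.8]), array([79.3, 77.1]), np.float32(14.6))
red ((248.5, 219.0), array([492.5, 110.6]), array([ 40.9, 116.3]), np.float32(-87.9))
red ((398.5, 152.0), array([887.7,  91.1]), array([ 33.3, 102. ]), np.float32(-3.2))
red ((110.0, 32.5), array([ 563.2, 1238. ]), array([174.3,  43.8]), np.float32(18.0))
red ((94.0, 26.0), array([ 533.4, 1336.1]), array([175.8,  52. ]), np.float32(16.9))
yel ((325.0, 265.5), array([559.1, -67.7]), array([288.3,  30.7]), np.float32(3.3))
```

View pics/crop.png

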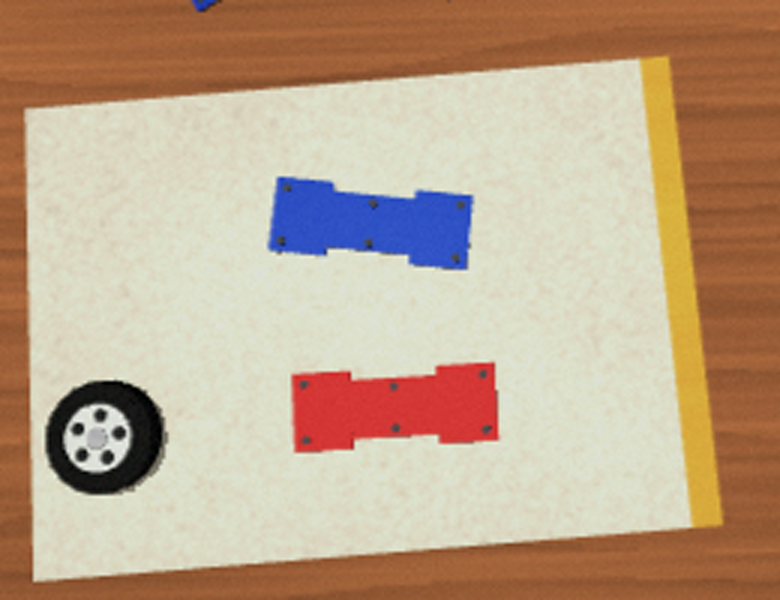

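The crop confirms it: a waisted 119 x 45 mm blue plate with screw holes, centred at (602,122) mm with its axis at 83°. The edge middle is at about (561,-72), outward direction -86.5°. So the plate must go about 171 mm outward and turn +10.5°. I'll go above it now with the finger line along the plate and the gripper part open.

>>> {"method": "step_arm", "body": {
  "rows": "0 0 -7.1 0 0 0 0.4;0 0 -7.1 0 0 0 0.4;0 0 0 23.8 22.3 7.5 0.4;0 0 0 23.8 22.3 7.5 0.4;0 0 0 23.8 22.3 7.5 0.4;0 0 0 23.8 22.3 7.5 0.4;0 0 0 23.8 22.3 7.5 0.4;0 0 0 23.8 22.3 7.5 0.4;0 0 0 23.8 22.3 7.5 0.4;0 0 0 23.8 22.3 7.5 0.4;0 0 0 23.8 22.3 7.5 0.4;0 0 0 23.8 22.3 7.5 0.4;0 0 0 23.8 22.3 7.5 0.4;0 0 0 23.8 22.3 7.5 0.4;0 0 0 23.8 22.3 7.5 0.4;0 0 0 23.8 22.3 7.5 0.4;0 0 0 23.8 22.3 7.5 0.4;0 0 0 23.8 22.3 7.5 0.4;0 0 0 23.8 22.3 7.5 0.4;0 0 0 23.8 22.3 7.5 0.4"
}}

```text
time_s: 1.87
tcp_pos: [0.6032, 0.1302, 0.0958]
tcp_rot: [0.0, 0.998, -0.061, -0.0]
force: [-0.0, 1.2, 0.6]
grip_width: 0.034
grasp_force: 0.0
```

```bash
python3 - <<'E'
from h import *
o=arm.get_obs();print(o['tcp_pos'],o['tcp_rot'],o['time_s'],o['grip_width'],o['force'])
from scipy.spatial.transform import Rotation as R
q=o['tcp_rot'];print(R.from_quat([*q[1:],q[0]]).as_matrix().round(3))
c=arm.read_camera('wrist');cv2.imwrite('pics/w1.png',c['image'][:,:,::-1])
for r in big(c,*BLUE,.039,1000):print(r)
E
```

```text
[0.603164   0.13020496 0.09576566] [ 6.81298223e-05  9.98111727e-01 -6.14243745e-02 -1.47918307e-04] 1.8667 0.0339546817776216 [-0.0337768   1.24153909  0.56429777]
[[ 0.992 -0.123 -0.   ]
 [-0.123 -0.992 -0.   ]
 [-0.     0.    -1.   ]]
((333.0, 205.2903289794922), array([602.4, 124.3]), array([119.5,  44.3]), np.float32(82.9))
```

View pics/w1.png

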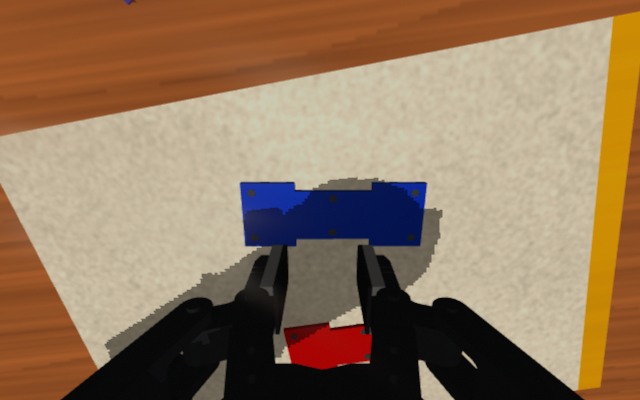

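The wrist view shows the blue plate at pixel (333,205), or (602,124) mm at 83°, with the fingers lined up along it and the red plate clear at (330,345). Next I go down to just above the plate.

>>> {"method": "step_arm", "body": {
  "rows": "0 0 0 0 -4 12 0.4;0 0 0 0 0 15 0.4;0 0 0 0 0 15 0.4;0 0 0 0 0 8 0.4;0 0 0 0 0 3 0.4;0 0 0 0 0 0 0.4"
}}

```text
time_s: 2.42
tcp_pos: [0.6022, 0.1359, 0.0424]
tcp_rot: [0.0, 0.998, -0.061, -0.001]
force: [0.0, -0.0, -0.5]
grip_width: 0.0341
grasp_force: 0.0
```

>>> {"method": "step_arm", "body": {
  "rows": "0 0 0 0 0 1 0.4;0 0 0 0 0 1 0.4;0 0 0 0 0 0 0.4"
}}

```text
time_s: 2.67
tcp_pos: [0.6032, 0.1359, 0.042]
tcp_rot: [-0.0, 0.998, -0.061, 0.001]
force: [-0.0, 0.7, -0.2]
grip_width: 0.0342
grasp_force: 0.0
```

>>> {"method": "step_arm", "body": {
  "rows": "0 0 0 0 0 1 0.4;0 0 0 0 0 1 0.4;0 0 0 0 0 0 0.4"
}}

```text
time_s: 2.92
tcp_pos: [0.6029, 0.1356, 0.0394]
tcp_rot: [-0.0, 0.998, -0.061, 0.0]
force: [0.9, 0.0, -0.1]
grip_width: 0.0342
grasp_force: 0.0
```

>>> {"method": "step_arm", "body": {
  "rows": "0 0 0 0 0 1 0.4;0 0 0 0 0 1 0.4;0 0 0 0 0 0 0.4"
}}

```text
time_s: 3.17
tcp_pos: [0.6033, 0.1356, 0.0383]
tcp_rot: [-0.0, 0.998, -0.061, 0.001]
force: [-0.4, -1.0, 4.6]
grip_width: 0.0338
grasp_force: 2.2
```

>>> {"method": "step_arm", "body": {
  "rows": "0 0 0 0 0 1 0.4;0 0 0 0 0 0 0.4"
}}

```text
time_s: 3.33
tcp_pos: [0.6036, 0.1357, 0.0383]
tcp_rot: [-0.0, 0.998, -0.061, 0.001]
force: [-2.7, -1.1, 9.3]
grip_width: 0.0339
grasp_force: 4.4
```

>>> {"method": "step_arm", "body": {
  "rows": "0 0 0 0 0 1 0.4;0 0 0 0 0 0 0.4"
}}

```text
time_s: 3.5
tcp_pos: [0.604, 0.1357, 0.0382]
tcp_rot: [-0.0, 0.998, -0.061, 0.001]
force: [-4.0, -1.0, 12.0]
grip_width: 0.0341
grasp_force: 6.4
```

Contact is firm at about 10 N. I turn the plate while starting the slide, then check.

>>> {"method": "step_arm", "body": {
  "rows": "0 0 -0.5 0 1 0 0.4;0 0 -1 0 2 0 0.4;0 0 -1 0.3 3 0 0.4;0 0 -1 0.3 4 0 0.4;0 0 -1 0.3 4 0 0.4;0 0 -1 0.3 4 0 0.4;0 0 -1 0.3 4 0 0.4;0 0 -1 0 4 0 0.4;0 0 -1 0 4 0 0.4;0 0 -1 0 4 0 0.4;0 0 -1 0 4 0 0.4;0 0 0 0 2 0 0.4;0 0 0 0 0 0 0.4"
}}

```text
time_s: 4.58
tcp_pos: [0.6063, 0.0965, 0.0383]
tcp_rot: [-0.001, 1.0, 0.031, 0.004]
force: [0.0, 1.8, 9.2]
grip_width: 0.0343
grasp_force: 4.6
```

```bash
cat > m.py <<'E'
from h import *
o=arm.get_obs();print(o['tcp_pos'],o['force'],o['time_s'])
q=o['tcp_rot'];print('tool y ang',np.degrees(2*np.arctan2(q[2],q[1]))-90)
for n in('top','side','wrist'):
    c=arm.read_camera(n);cv2.imwrite(f"pics/{n}_{o['time_s']:.1f}.png",c['image'][:,:,::-1])
    for nm,C in(('blue',BLUE),('red',RED)):
        for r in big(c,*C,.039,100):
            if abs(r[1][0]-560)<100 and -160<r[1][1]<200:print(n,nm,r)
E
python3 m.py
```

```text
[0.60626297 0.09646798 0.03825941] [0.01680264 1.82321708 9.20728823] 4.5833
tool y ang -86.45871002253443
top blue ((336.11395263671875, 225.76512145996094), array([593.9,  44.1]), array([17.3, 43.9]), np.float32(-78.8))
top red ((301.0, 285.0), array([492.5, 108.9]), array([ 44.5, 119.5]), np.float32(-87.6))
side red ((248.5, 219.0), array([491.8, 109.7]), array([ 40. , 115.4]), np.float32(-87.4))
wrist blue ((348.0, 243.4871826171875), array([608.1,  85.4]), array([ 44.5, 119.9]), np.float32(-86.5))
```

The plate follows without slipping: (608,85) mm at -86.5°, which is exactly the outward direction. About 134 mm remain, so I move 120 mm and then measure again.

>>> {"method": "step_arm", "body": {
  "rows": "0 0 0 0 3 0 0.4;0 0 0 0 5 0 0.4;0 0 0 0 7 0 0.4;0 0 0 0 8 0 0.4;0 0 0 0 8 0 0.4;0 0 0 0 8 0 0.4;0 0 0 0 8 0 0.4;0 0 0 0 8 0 0.4;0 0 0 0 8 0 0.4;0 0 0 0 8 0 0.4;0 0 0 0 8 0 0.4;0 0 0 0 8 0 0.4;0 0 0 0 8 0 0.4;0 0 0 0 8 0 0.4;0 0 0 0 6 0 0.4;0 0 0 0 5 0 0.4;0 0 0 0 4 0 0.4;0 0 0 0 2 0 0.4;0 0 0 0 0 0 0.4"
}}

```text
time_s: 6.32
tcp_pos: [0.6135, -0.024, 0.0383]
tcp_rot: [-0.0, 1.0, 0.031, 0.004]
force: [-0.4, 0.9, 9.5]
grip_width: 0.0341
grasp_force: 4.7
```

```bash
cat >> m.py <<'E'
    for r in big(c,*YEL,.036,300):
        if abs(r[1][0]-560)<150 and -160<r[1][1]<200:print(n,'yel',r)
E
python3 m.py; ls pics
```

```text
[ 0.61354923 -0.02400969  0.03825666] [-0.38611962  0.88193092  9.52691142] 6.3167
tool y ang -86.48070315613924
top red ((325.131591796875, 283.5), array([494. ,  68.2]), array([44.1, 37.7]), np.float32(2.5))
top yel ((402.5, 276.5), array([505.1, -66.3]), array([169.4,  18. ]), np.float32(3.6))
side blue ((356.5, 244.5), array([618.3, -69.5]), array([52.1, 43.6]), np.float32(89.2))
side red ((236.0, 208.0), array([490.9, 147.4]), array([39.1, 42.6]), np.float32(-85.9))
side yel ((305.5, 280.0), array([506.3, -70.6]), array([183.3,  31. ]), np.float32(3.3))
side yel ((371.5, 230.5), array([670.2, -61.3]), array([65.6, 30.6]), np.float32(3.4))
wrist blue ((348.0, 244.14556884765625), array([615.4, -35.1]), array([ 45.2, 119.8]), np.float32(-86.9))
wrist yel ((400.0, 150.0), array([667.5, -54.2]), array([66.9, 18.1]), np.float32(3.3))
crop.png
side0.png
side_4.6.png
side_6.3.png
top0.png
top_4.6.png
top_6.3.png
w1.png
wrist_4.6.png
wrist_6.3.png
```

The distance left is 11.5 mm by the wrist view and 13.6 mm by the first top measurement. I move 12 mm, then lift clear and back off upward.

>>> {"method": "step_arm", "body": {
  "rows": "0 0 0 0 2 0 0.4;0 0 0 0 4 0 0.4;0 0 0 0 4 0 0.4;0 0 0 0 2 0 0.4;0 0 0 0 0 0 0.4;0 0 0 0 0 0 0.4;0 0 0 0 0 -1 0.4;0 0 0 0 0 -1 0.4;0 0 0 0 0 -2 0.4;0 0 0 0 0 -4 0.4;0 0 0 0 0 -10 0.4;0 0 0 0 0 -20 0.4;0 0 0 0 0 -30 0.4;0 0 0 0 -20 -30 0.4;0 0 0 -20 -20 -30 0.4;0 0 0 -20 -20 -30 0.4;0 0 0 -20 -20 -20 0.4;0 0 0 -20 -20 0 0.4;0 0 0 0 0 0 0.4;0 0 0 0 0 0 0.4"
}}

```text
time_s: 8.13
tcp_pos: [0.5244, 0.0595, 0.2146]
tcp_rot: [-0.0, 1.0, 0.031, 0.001]
force: [-0.1, -0.4, -0.6]
grip_width: 0.0344
grasp_force: 0.0
```

```bash
python3 m.py; ls pics; cp pics/side_8*.png pics/fin.png; cp pics/wrist_8*.png pics/finw.png
```

```text
[0.52442068 0.05950419 0.21457915] [-0.07549519 -0.37061145 -0.56320449] 8.1333
tool y ang -86.42258641626394
top blue ((408.1825256347656, 213.9761962890625), array([615.3, -86.1]), array([44.4, 46. ]), np.float32(-86.9))
side blue ((348.0, 240.0), array([613.4, -48.9]), array([ 43.8, 117.5]), np.float32(-87.2))
side red ((242.0, 211.0), array([490.5, 136.9]), array([66.5, 39.1]), np.float32(85.5))
side yel ((304.5, 278.0), array([506.2, -70.8]), array([182.7,  30.6]), np.float32(3.3))
side yel ((371.0, 230.5), array([668.9, -60.7]), array([67.2, 29.4]), np.float32(3.4))
wrist blue ((444.5, 84.0), array([613.1, -47.3]), array([ 44.7, 120.3]), np.float32(-86.6))
wrist red ((242.77764892578125, 192.4458770751953), array([492.8, 137.5]), array([43.8, 67.6]), np.float32(-86.6))
wrist yel ((441.5, 185.0), array([509. , -63.5]), array([174. ,  18.3]), np.float32(3.2))
wrist yel ((459.5, 32.0), array([657.7, -55. ]), array([51.5, 18. ]), np.float32(3.3))
crop.png
side0.png
side_4.6.png
side_6.3.png
side_8.1.png
top0.png
top_4.6.png
top_6.3.png
top_8.1.png
w1.png
wrist_4.6.png
wrist_6.3.png
wrist_8.1.png
```

View pics/fin.png

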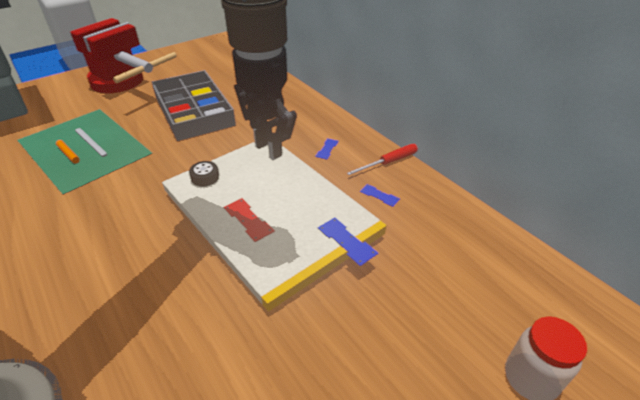

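View pics/finw.png

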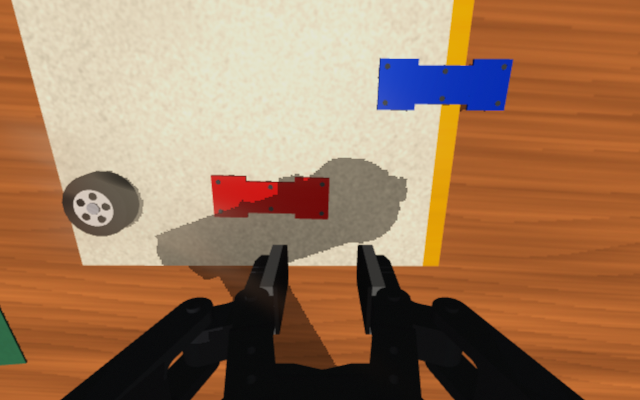

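The wrist view shows the plate centre at pixel (444,84), lying flat and sticking out about 41 mm (34%) straight over the yellow edge. The red plate at (270,197) and the wheel at (95,205) look untouched, and the gripper is clear. I'm handing in.

```bash
python3 -c "
from plant import arm
print(arm.close_job())"
```

```text
the job is handed in; nothing more can be done
None
```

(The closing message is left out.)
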